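# Sort the stripped gearbox parts into their trays

## Task

Sort the parts from the stripped gearbox into the trays: the two gears into the green tray, the two brass bushes into the blue tray and the red plug into the yellow tray, one part to a bay. Set each part down gently, do not drop it; it must end standing upright, just as it stands now, flat on the floor of its bay and let go. Leave the blue can and the pen pot where they are.

Things in the scene. Friction and masses are not known exactly. Their poses are not given: they have to be found in the camera images.
- large_gear: Bright steel gear wheel with a hub, loose, standing hub up: toothed disc 58 mm across and 14 mm thick at the bottom, round hub 30 mm across above it, 44 mm high over all; about 0.4 kg. A black spot marks the bore on top. Origin: centre of the underside; z points up along the hub. Grip it by the hub, any yaw.
- small_gear: Dark steel gear wheel with a hub, loose, standing hub up: toothed disc 46 mm across and 14 mm thick at the bottom, round hub 26 mm across above it, 40 mm high over all; about 0.25 kg. Origin: centre of the underside; z points up along the hub. Grip it by the hub, any yaw.
- tall_bush: Tall slim brass flanged bush, loose, standing on its flange: flange 44 mm across and 7 mm thick at the bottom, round body 28 mm across above it, 50 mm high over all; about 0.17 kg. Black bore spot on top. Origin: centre of the underside; z up. Grip it by the round body, any yaw.
- short_bush: Short thick brass flanged bush, loose, standing on its flange: flange 52 mm across and 7 mm thick at the bottom, round body 38 mm across above it, 36 mm high over all; about 0.19 kg. Black bore spot on top. Origin: centre of the underside; z up. Grip it by the round body, any yaw.
- red_plug: Red square-headed drain plug, loose, standing head up: round foot 48 mm across and 14 mm thick, above it a square head 26 x 26 mm, 44 mm high over all; about 0.25 kg. Origin: centre of the underside; z up, x and y square to the head's flats. Grip it across two opposite flats.
- green_tray: Green plastic open-topped tray, fixed to the bench, 94 (x) x 171 (y) x 22 mm high. A divider across its middle makes two equal bays side by side along the tray's y axis; each bay is 84 (x) by about 78 (y) mm inside, and its centre lies 41 mm from the tray's origin along +y or -y. Walls and divider are 5 mm thick and all 22 mm high; the floor's top is 5 mm above the underside. Origin: centre of the underside, z up. For the two gears.
- blue_tray: Blue plastic open-topped tray, fixed to the bench, 94 (x) x 171 (y) x 22 mm high. A divider across its middle makes two equal bays side by side along the tray's y axis; each bay is 84 (x) by about 78 (y) mm inside, and its centre lies 41 mm from the tray's origin along +y or -y. Walls and divider are 5 mm thick and all 22 mm high; the floor's top is 5 mm above the underside. Origin: centre of the underside, z up. For the two brass bushes.
- yellow_tray: Yellow plastic open-topped tray, fixed to the bench, 94 (x) x 171 (y) x 22 mm high. A divider across its middle makes two equal bays side by side along the tray's y axis; each bay is 84 (x) by about 78 (y) mm inside, and its centre lies 41 mm from the tray's origin along +y or -y. Walls and divider are 5 mm thick and all 22 mm high; the floor's top is 5 mm above the underside. Origin: centre of the underside, z up. For the red plug; one bay stays empty.
- blue_can: Bystander: blue can, upright, 54 mm across, 90 mm high, loose, standing at one side of the work. Not to be disturbed. Origin: centre of the underside.
- pen_pot: Bystander: black open pen pot with three markers in it, 72 mm across, about 110 mm high with the markers, loose, standing at the other side of the work. Not to be disturbed. Origin: centre of the underside.

How it is judged:
By the outcome, as a careful person would: the job done as asked, in the order asked, and still so for the second after the job is handed in, with the robot touching nothing.
It also fails if it takes over 112 s, if anything falls off the work surface, if the arm or the gripper's body presses on something with over 40 N, if the wrist force passes 120 N, or if a joint passes its speed limit or range.

## Robot

A 6-joint arm with a two-finger parallel gripper is mounted at the origin on the work surface. World frame = base frame: x ahead of the robot, y to its left, z up, the work surface at z = 0. Lengths are in m, angles in degrees, forces in N, time in s.
With the tool pointing down it reaches from about 0.35 to 0.875 m from the base axis. Payload 4.2 kg.
Tool frame: the origin (TCP) lies between the finger pads; the fingertips stand 14 mm ahead of it and the grasp point (between the pads) lies 5 mm behind it (r.tcp_to_tips is the distance from the TCP to the fingertips, in m); y points along the fingers, x is the direction in which the jaws open and shut, and the axes are right-handed (so a half turn about y gives the same grasp; the last joint's range is limited). The gripper opens to 87 mm and grips with 3 to 60 N. Pads are 19 mm wide; open, the fingers measure 117 mm over their backs; the gripper's body (75 mm by 190 mm) begins 51 mm behind the grasp point.
Start: joints at [-55.714, 22.042, 0.453, 0, -68.411, -14.817], TCP at [0.208, -0.589, 0.237] pointing down, gripper open.
Joint ranges: [-179.83, 179.83], [-69.29, 118.12], [-61.27, 80.66], [-181.25, 117.63], [-171.15, -9.14], [-177.46, 177.46]. Speed limits (degrees/s): [159.86, 159.86, 180, 180, 180, 180].

## Interface

Orientations are given as a 3x3 rotation matrix whose columns are the frame's x, y, z axes.
In Python, from station import sense, optics, ticket, r gives the robot as it stands.
- The arm moves only by the tool carry_out, never from a script. Its argument "steps" is a list that holds one entry, the list of rows, each a list of 6 numbers: the shift along the world's x, y, z in cm, then the turn, a rotation vector about the world's x, y, z in rad. A call has 1 to 20 rows; each row is the pose to reach, as a shift and turn from the pose commanded when the call began; what a row does not reach only later rows make up. A row lasts 1/8 s, in which the tool goes at most 62.5 mm and 10.7 degrees, less where a joint would pass 70% of its speed; a pose out of reach is approached as far as the arm can. A call with a gripper value outside its range is refused whole. "fingers" is the closure in counts, from 0 (fully open) to 255 (shut), set as the call begins (left out, the last holds). The fingers move at their own pace and stop on an object; the grip force is fixed at half the most. Time passes only in rows, so rows that repeat a pose let the fingers close. It gives the time, the measured TCP pose, the force and the opening at its end, in the units of the state.
- sense(): the state, without advancing time (a new reading comes with each control period).
- optics.capture(name): name is "side" or "top" or "wrist"; returns a dict with "image" (400x640x3 uint8, red, green, blue), "fov_y" (degrees; the focal length in pixels is half the picture's height over the tangent of half this angle, whatever the lens; pixels are square), "cx", "cy" (the principal point, pixels), "rvec" (rotation vector, rad) and "tvec" (3), from world to camera coordinates, as OpenCV has them. Camera axes: x right, y down, z forward; pixel columns grow to the right and rows downward; lengths in m; the calibration is good to about 2 mm. A picture is of the moment at which its call begins. There is no depth.
- ticket.finish_job(): hands the job in, once; it reports no verdict.
The state is a dict: "time_s": time; "joints": joint angles; "joint_velocities": joint speeds; "effort": joint torques, N m; "tcp_pos": TCP position; "ee_rot": TCP orientation; "wrist_force": force on the tool from outside, world axes, zero at the start; "moment": the same for the moment, N m; "gripper_width": opening from 0.0 (shut) to 1.0 (fully open).
Only numpy, scipy, OpenCV 4.12 (cv2) and the standard library are available. Lean on these libraries where they do the work, as an engineer would, in place of code of your own. Each camera call takes 0.05 s, during which the arm holds its last target.

## Working session

There is one attempt and no reset: what is moved stays moved. The work goes in short steps, Python scripts to look and compute and a tool call to move; the robot and the scene stay as the last step left them, time stands still between calls to the robot, and variables do not carry over. Pictures are saved under pics/ and viewed, and the job is handed in when it is done.

Besides the shell and the picture viewer there is one more tool, called after ">>>" as name(argument=value, ...) on one line, values as JSON. carry_out: Moves the arm, as the interface text tells. Its arguments: {"type":"object","properties":{"steps":{"type":"array","items":{"type":"array","items":{"type":"array","items":{"type":"number"}}}},"fingers":{"type":"number"}},"required":["steps"]}

```bash
ls; mkdir -p pics
python3 - <<'E'
from station import sense, optics, ticket, r
import cv2
print(sense())
for n in ("side","top","wrist"):
    c=optics.capture(n); cv2.imwrite(f"pics/{n}0.png",c["image"][:,:,::-1]); print(n,c["fov_y"],c["cx"],c["cy"],c["rvec"],c["tvec"],{k for k in c})
E
```

```text
pics
{'time_s': 0.0, 'joints': array([-5.57162663e+01,  2.20910679e+01,  3.79924946e-01, -3.02652628e-02,
       -6.84117415e+01, -1.48167184e+01]), 'joint_velocities': array([ 0.00164733,  0.05791245,  0.00714783,  0.04019468, -0.11577225,
       -0.04094903]), 'effort': array([-9.00743271e-04, -3.90662777e+01,  1.87403280e+01,  4.21981037e+00,
        1.09458549e-02, -1.89342527e-04]), 'tcp_pos': array([ 0.20812302, -0.58871773,  0.23545404]), 'ee_rot': array([[-3.33079506e-01, -8.02247722e-04, -9.42898403e-01],
       [ 9.42896181e-01,  2.04874038e-03, -3.33080464e-01],
       [ 2.19896708e-03, -9.99997580e-01,  7.40428800e-05]]), 'wrist_force': array([-1.30424117, -0.41217941,  0.58802564]), 'moment': array([ 0.06286098,  0.01229222, -0.00587339]), 'gripper_width': 0.9998475793404733}
side 44.928228516056 326.40832835853536 202.05262369177933 [ 0.22879083 -2.69097066  1.45702285] [0.54760388 0.08975012 1.27013339] {'cy', 'rvec', 'fov_y', 'tvec', 'cx', 'image'}
top 49.14889353251311 315.4898845145554 200.93676503721548 [ 2.12007896 -2.12406734  0.21626188] [-0.01209803  0.55606074  1.10217606] {'cy', 'rvec', 'fov_y', 'tvec', 'cx', 'image'}
wrist 68.56358258787996 320.1693801646186 196.86283116290343 [-1.70047972 -2.40424752 -0.36852376] [ 0.62410596 -0.03721128  0.39046541] {'cy', 'rvec', 'fov_y', 'tvec', 'cx', 'image'}
```

View pics/side0.png

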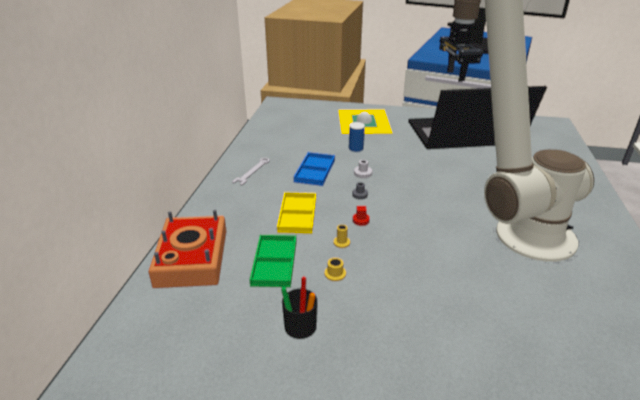

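View pics/top0.png

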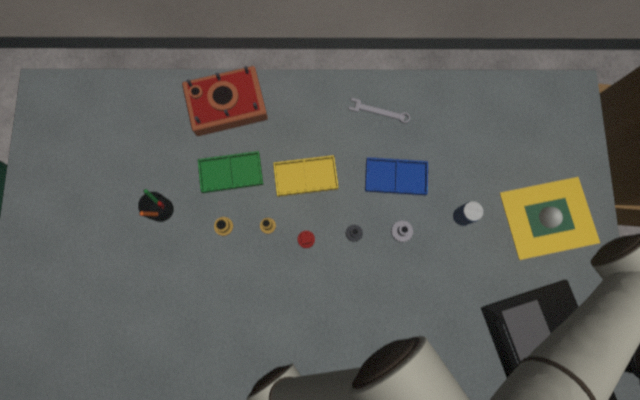

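View pics/wrist0.png

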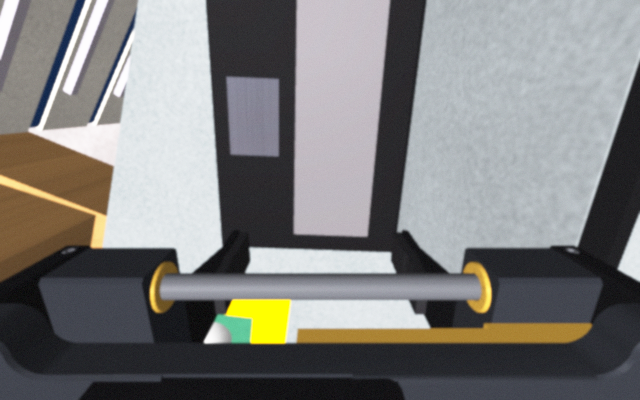

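```bash
cat > h.py <<'E'
import numpy as np, cv2
from station import sense, optics, ticket, r
def cap(n):
    c=optics.capture(n); f=200/np.tan(np.radians(c["fov_y"])/2)
    c["K"]=np.array([[f,0,c["cx"]],[0,f,c["cy"]],[0,0,1]]); c["R"]=cv2.Rodrigues(np.array(c["rvec"]))[0]
    c["C"]=-c["R"].T@c["tvec"]; return c
def ray(c,uv):
    d=c["R"].T@np.linalg.inv(c["K"])@np.array([uv[0],uv[1],1.0]); return c["C"],d/np.linalg.norm(d)
def onz(c,uv,z):
    C,d=ray(c,uv); return C+d*(z-C[2])/d[2]
def tri(*obs):
    A=np.zeros((3,3));b=np.zeros(3)
    for c,uv in obs:
        C,d=ray(c,uv);P=np.eye(3)-np.outer(d,d);A+=P;b+=P@C
    X=np.linalg.solve(A,b)
    return X,[np.linalg.norm((np.eye(3)-np.outer(ray(c,u)[1],ray(c,u)[1]))@(X-c["C"])) for c,u in obs]
def proj(c,X):
    p=c["K"]@(c["R"]@np.array(X)+c["tvec"]);return p[:2]/p[2]
def save(c,name,crop=None,s=1):
    im=c["image"][:,:,::-1]
    if crop: x0,y0,x1,y1=crop; im=im[y0:y1,x0:x1]
    cv2.imwrite("pics/"+name,cv2.resize(im,None,fx=s,fy=s,interpolation=cv2.INTER_CUBIC))
def blobs(c,lo,hi,amin=30):
    hsv=cv2.cvtColor(c["image"],cv2.COLOR_RGB2HSV); m=cv2.inRange(hsv,np.array(lo),np.array(hi))
    n,L,S,Ce=cv2.connectedComponentsWithStats(m); return [(S[i],Ce[i],L==i) for i in range(1,n) if S[i][4]>=amin]
E
python3 - <<'E'
from h import *
t=cap("top"); s=cap("side"); w=cap("wrist")
for n,c in (("t",t),("s",s),("w",w)): print(n,c["C"].round(3),"fwd",c["R"][2].round(3),"right",c["R"][0].round(3))
st=sense(); print("cam in tool", (st["ee_rot"].T@(w["C"]-st["tcp_pos"])).round(3),(st["ee_rot"].T@w["R"][2]).round(3))
save(t,"t_crop.png",(130,140,500,260),2.1); save(s,"s_crop.png",(220,110,400,350),2.4)
for nm,uv in dict(sb=(222,226),tb=(267,226),plug=(306,239),sg=(354,233),lg=(402,231),can=(468,212),pot=(155,207),gt=(231,172),yt=(306,176),bt=(396,176)).items(): print(nm,onz(t,uv,0.03).round(3))
cols=dict(green=((55,120,60),(75,255,255)),yellow=((26,150,120),(32,255,255)),blue=((105,150,80),(118,255,255)))
for k,(lo,hi) in cols.items():
    for n,c in(("t",t),("s",s)):
        for S,Ce,m in blobs(c,lo,hi,150): print(k,n,S,Ce.round(1))
E
```

```text
t [ 0.331 -0.004  1.189] fwd [ 0.194 -0.008 -0.981] right [-0.003 -1.     0.007]
s [0.378 1.092 0.766] fwd [ 0.135 -0.826 -0.547] right [-0.986 -0.165  0.007]
w [ 0.132 -0.616  0.384] fwd [ 0.282  0.1   -0.954] right [-0.333  0.943  0.   ]
cam in tool [ 0.    -0.147  0.081] [-0.     0.954 -0.299]
sb [0.493 0.236 0.03 ]
tb [0.493 0.116 0.03 ]
plug [0.458 0.012 0.03 ]
sg [ 0.474 -0.116  0.03 ]
lg [ 0.479 -0.244  0.03 ]
can [ 0.53  -0.424  0.03 ]
pot [0.545 0.418 0.03 ]
gt [0.642 0.217 0.03 ]
yt [0.63  0.012 0.03 ]
bt [ 0.63  -0.234  0.03 ]
green t [ 199  153   63   39 1916] [229.5 171.9]
green s [ 250  235   46   77 2139] [274.1 263.3]
yellow s [339 110  53  24 729] [365.3 121.1]
yellow s [ 277  193   39   40 1343] [296.6 212.6]
blue t [ 366  159   62   35 1892] [396.1 176.1]
blue s [ 408   28   43   45 1031] [431.6  54.5]
blue s [466  54  24  25 378] [479.3  67.8]
blue s [350 129  13  22 262] [356.  139.6]
blue s [294 153  40  32 649] [313.6 169.4]
```

View pics/t_crop.png

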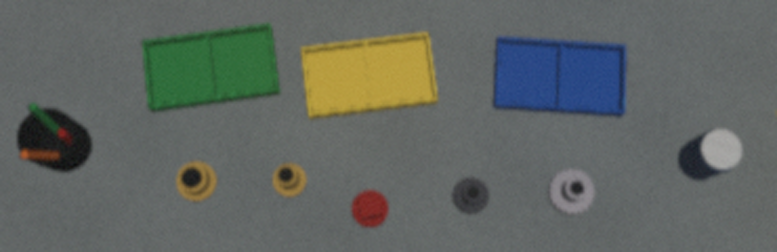

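View pics/s_crop.png

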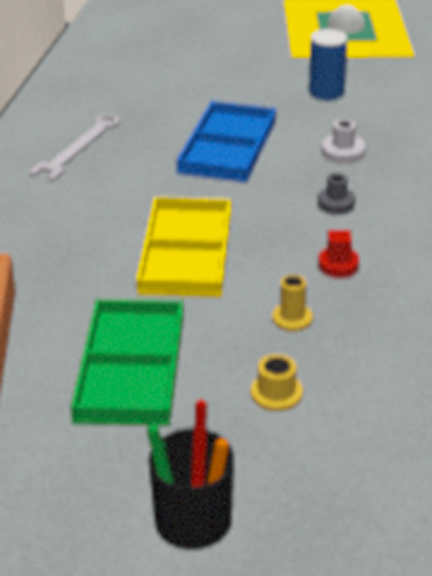

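>>> carry_out(steps=[[[1,1,0,0,0,0.04],[3,4,0.2,0,0,0.12],[6,8,0.4,0,0,0.22],[9,12,0.6,0,0,0.34],[12,16,0.8,0,0,0.45],[15,20,1,0,0,0.56],[18,24,1.1,0,0,0.67],[21,28,1.2,0,0,0.79],[24,32,1.3,0,0,0.9],[27,36,1.3,0,0,1.01],[30,39,1.3,0,0,1.12],[32,41.5,1.3,0,0,1.19],[33.5,43.3,1.3,0,0,1.22],[34.2,43.9,1.3,0,0,1.231],[34.2,43.9,1.3,0,0,1.231],[34.2,43.9,1.3,0,0,1.231]]])

```text
time_s: 2.3
tcp_pos: [0.5497, -0.1509, 0.2496]
ee_rot: [[-1.0, -0.0, -0.001], [0.001, -0.0, -1.0], [0.0, -1.0, 0.0]]
wrist_force: [-0.6, 0.7, -0.1]
gripper_width: 0.996
```

Run:
```python
from h import *
import pickle
c=cap("wrist"); pickle.dump(c,open("w1.pkl","wb")); save(c,"w1.png"); st=sense(); print(st["tcp_pos"],st["ee_rot"].round(4),st["joints"].round(1),st["time_s"])
```

```text
[ 0.5497121  -0.15099464  0.24963669] [[-1.0e+00 -2.0e-04 -1.4e-03]
 [ 1.4e-03 -0.0e+00 -1.0e+00]
 [ 2.0e-04 -1.0e+00  0.0e+00]] [  0.9  16.2  -6.3   0.  -67.6  -1. ] 2.35
```

View pics/w1.png

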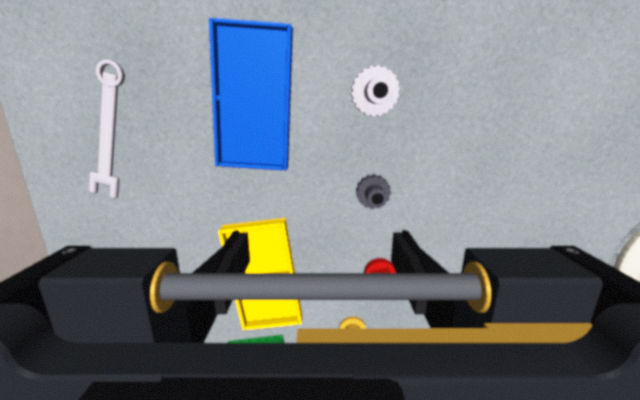

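>>> carry_out(steps=[[[0,1,0,0,0,0],[0,4,0,0,0,0],[0,8,0,0,0,0],[0,12,0,0,0,0],[0,16,0,0,0,0],[0,19,0,0,0,0],[0,20,0,0,0,0],[0,20,0,0,0,0]]])

```text
time_s: 3.35
tcp_pos: [0.5501, 0.05, 0.2496]
ee_rot: [[-1.0, -0.0, 0.001], [-0.001, -0.0, -1.0], [0.0, -1.0, 0.0]]
wrist_force: [-0.3, 0.2, -0.0]
gripper_width: 0.999
```

```bash
cat > snap.py <<'E'
import sys
from h import *
import pickle
n=sys.argv[1]
c=cap("wrist"); pickle.dump(c,open(n+".pkl","wb")); save(c,n+".png"); st=sense(); print(st["tcp_pos"],st["time_s"])
E
python3 snap.py w2
```

```text
[0.55018185 0.04938884 0.24959382] 3.4
```

>>> carry_out(steps=[[[0,1,0,0,0,0],[0,4,0,0,0,0],[0,8,0,0,0,0],[0,12,0,0,0,0],[0,15,0,0,0,0],[0,17,0,0,0,0],[0,17,0,0,0,0],[0,17,0,0,0,0]]])

```text
time_s: 4.4
tcp_pos: [0.5503, 0.219, 0.2495]
ee_rot: [[-1.0, -0.0, -0.001], [0.001, -0.0, -1.0], [0.0, -1.0, 0.0]]
wrist_force: [0.5, 0.4, 0.2]
gripper_width: 1.004
```

```bash
python3 snap.py w3
```

```text
[0.55034634 0.2188417  0.24959836] 4.45
```

>>> carry_out(steps=[[[0,1,0,0,0,0],[0,4,0,0,0,0],[0,8,0,0,0,0],[0,12,0,0,0,0],[0,16,0,0,0,0],[0,18,0,0,0,0],[0,18,0,0,0,0],[0,18,0,0,0,0]]])

```text
time_s: 5.45
tcp_pos: [0.5504, 0.3988, 0.2496]
ee_rot: [[-1.0, -0.0, -0.001], [0.001, -0.0, -1.0], [0.0, -1.0, 0.0]]
wrist_force: [0.2, -0.2, -0.3]
gripper_width: 1.001
```

```bash
python3 snap.py w4
```

```text
[0.5504986  0.39859522 0.24985657] 5.5
```

View pics/w2.png

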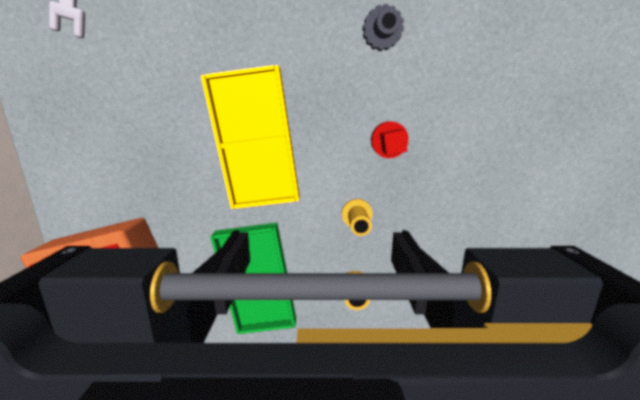

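View pics/w3.png

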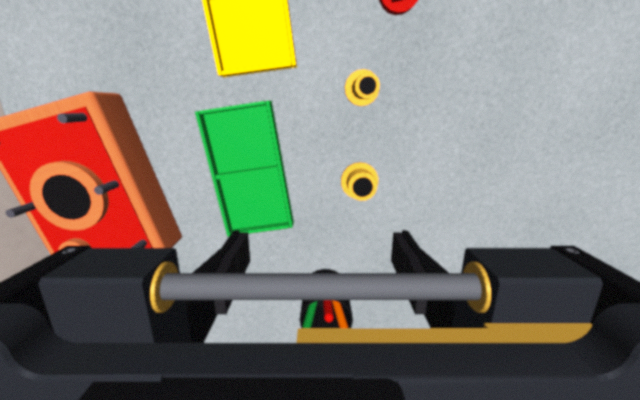

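View pics/w4.png

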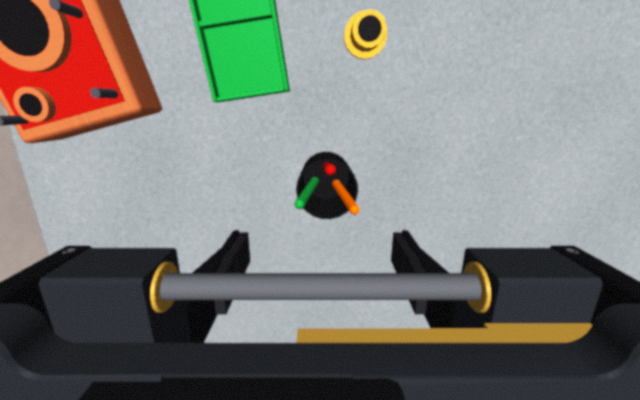

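Run:
```python
import pickle,cv2,numpy as np
W={n:pickle.load(open(n+".pkl","rb")) for n in("w1","w2","w3","w4")}
def crop(n,u,v,s=30,k=6):
    im=W[n]["image"][:,:,::-1]; im=cv2.copyMakeBorder(im,60,60,60,60,cv2.BORDER_CONSTANT)
    return cv2.resize(im[v+60-s:v+60+s,u+60-s:u+60+s],None,fx=k*30/s*0.55,fy=k*30/s*0.55,interpolation=cv2.INTER_NEAREST)
A=[("w1",376,90),("w1",373,191),("w2",384,27),("w2",390,140)]
B=[("w2",358,217),("w3",363,87),("w3",360,182),("w4",367,34)]
im=np.vstack([np.hstack([crop(*a) for a in A]),np.hstack([crop(*a) for a in B])]); print(im.shape)
cv2.imwrite("pics/parts.png",im)
```

```text
(396, 792, 3)
```

View pics/parts.png

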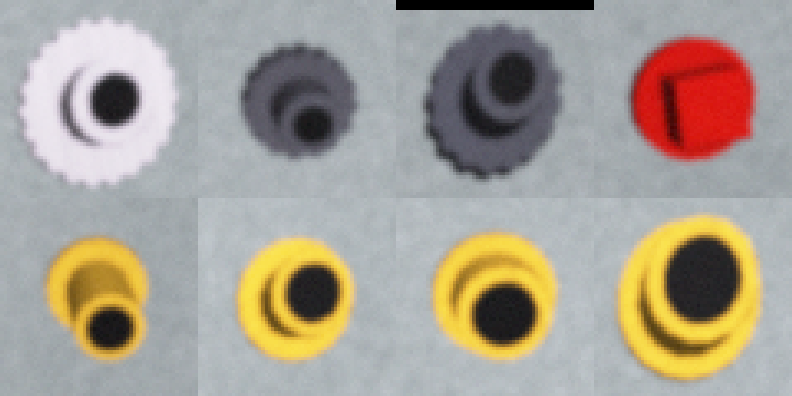

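```bash
cat > meas.py <<'E'
import pickle
from h import *
W={n:pickle.load(open(n+".pkl","rb")) for n in("w1","w2","w3","w4")}
def bore(c,u,v,s,T):
    g=c["image"].max(axis=2).astype(np.uint8); u0=max(u-s,0);v0=max(v-s,0); g=g[v0:v+s,u0:u+s]
    n,L,S,Ce=cv2.connectedComponentsWithStats((g<T).astype(np.uint8))
    i=1+np.argmax(S[1:,4]); return Ce[i]+[u0,v0],S[i][2:5]
t=cap("top")
E
python3 - <<'E'
from meas import *
obs=dict(lg=[("w1",380,90,16,70),("t",403,229,8,70)],sg=[("w1",377,198,9,45),("w2",388,20,12,45)],
 tb=[("w2",361,226,9,70),("w3",368,86,11,70),("t",265,223,6,75)],sb=[("w3",363,187,11,70),("w4",370,29,16,70),("t",220,224,8,75)])
for k,o in obs.items():
    L=[]
    for n,u,v,s,T in o:
        c=t if n=="t" else W[n]; uv,sz=bore(c,u,v,s,T); print(k,n,uv.round(1),sz); L.append((c,uv))
    print("  tri",[tuple(x.round(4)) if hasattr(x,'round') else np.round(x,4) for x in tri(*L)])
    for c,uv in L: print("   onz", onz(c,uv,dict(lg=.044,sg=.04,tb=.05,sb=.036)[k]).round(4))
E
```

```text
lg w1 [379.9  89.7] [ 13  14 140]
lg t [404.1 229.1] [ 5  5 22]
  tri [(np.float64(0.4825), np.float64(-0.249), np.float64(0.0382)), array([0.0009, 0.0009])]
   onz [ 0.4832 -0.2495  0.044 ]
   onz [ 0.4821 -0.2469  0.044 ]
sg w1 [377.2 198.2] [10  9 72]
sg w2 [388.6  20.2] [ 12  14 128]
  tri [(np.float64(0.478), np.float64(-0.1191), np.float64(0.0394)), array([0., 0.])]
   onz [ 0.4782 -0.1193  0.04  ]
   onz [ 0.4781 -0.119   0.04  ]
tb w2 [360.7 226. ] [ 12  11 108]
tb w3 [367.3  85.1] [ 14  15 170]
tb t [265.5 222.8] [ 6  6 28]
  tri [(np.float64(0.499), np.float64(0.1169), np.float64(0.0481)), array([0.0005, 0.0012, 0.0016])]
   onz [0.4995 0.1155 0.05  ]
   onz [0.4993 0.1158 0.05  ]
   onz [0.4986 0.1183 0.05  ]
sb w3 [362.1 186.6] [ 17  17 229]
sb w4 [369.1  28.1] [ 21  24 391]
sb t [220.7 224.3] [ 9  9 56]
  tri [(np.float64(0.4975), np.float64(0.2371), np.float64(0.0359)), array([0.001 , 0.0008, 0.0017])]
   onz [0.498  0.2362 0.036 ]
   onz [0.498  0.2364 0.036 ]
   onz [0.4967 0.2386 0.036 ]
```

```bash
python3 - <<'E'
from meas import *
cols=dict(green=((50,120,50),(78,255,255)),yellow=((24,150,100),(33,255,255)),blue=((103,140,60),(120,255,255)))
def quad(c,k,near):
    hsv=cv2.cvtColor(c["image"],cv2.COLOR_RGB2HSV); m=cv2.inRange(hsv,np.array(cols[k][0]),np.array(cols[k][1]))
    m=cv2.morphologyEx(m,cv2.MORPH_CLOSE,np.ones((7,7)))
    cs,_=cv2.findContours(m,cv2.RETR_EXTERNAL,cv2.CHAIN_APPROX_NONE); cs=[x for x in cs if cv2.pointPolygonTest(x,near,False)>=0]
    h=cv2.convexHull(cs[0]); q=cv2.approxPolyN(h,4,ensure_convex=True).reshape(-1,2); return q
for k,o in dict(blue=[("w1",(253,95)),("t",(385,176))],yellow=[("w2",(250,120)),("t",(290,176))],green=[("w3",(250,150)),("t",(220,172))]).items():
    Q=[]
    for n,nr in o:
        c=t if n=="t" else W[n]; q=quad(c,k,nr)
        P=np.array([onz(c,x,.022)[:2] for x in q]); 
        ctr=P.mean(0); rect=cv2.minAreaRect((P*1000).astype(np.float32))
        # yaw: long axis
        e=[P[(i+1)%4]-P[i] for i in range(4)]; le=[np.linalg.norm(x) for x in e]
        j=int(np.argmax(le)); d=e[j]-e[(j+2)%4]; yaw=np.degrees(np.arctan2(d[1],d[0]))-90
        print(k,n,"quad",q.tolist(),"ctr",ctr.round(4),"sides",np.round(le,3),"yaw",round((yaw+90)%180-90,1))
        Q.append((c,q))
    # corners across two views, match by ground position
    (c1,q1),(c2,q2)=Q
    for x in q1:
        X=onz(c1,x,.022); y=min(q2,key=lambda y:np.linalg.norm(onz(c2,y,.022)-X)); print("    corner",tri((c1,x),(c2,y))[0].round(3))
E
python3 - <<'E'
import pickle,cv2
c=pickle.load(open("w2.pkl","rb")); im=c["image"][115:165,365:415,::-1]
cv2.imwrite("pics/plug.png",cv2.resize(im,None,fx=11,fy=11,interpolation=cv2.INTER_CUBIC))
E
```

```text
blue w1 quad [[292, 23], [287, 170], [215, 165], [208, 17]] ctr [ 0.6351 -0.2401] sides [0.17  0.093 0.169 0.094] yaw -3.7
blue t quad [[428, 161], [426, 194], [365, 190], [367, 158]] ctr [ 0.6334 -0.2369] sides [0.094 0.167 0.091 0.17 ] yaw -3.4
    corner [ 0.584 -0.323  0.006]
    corner [ 0.595 -0.15   0.012]
    corner [ 0.687 -0.158  0.017]
    corner [ 0.672 -0.324  0.034]
yellow w2 quad [[299, 200], [231, 209], [200, 75], [279, 64]] ctr [0.6365 0.0121] sides [0.093 0.17  0.095 0.169] yaw 7.1
yellow t quad [[338, 188], [277, 195], [273, 162], [333, 156]] ctr [0.635  0.0145] sides [0.168 0.094 0.167 0.092] yaw 6.3
    corner [0.58  0.092 0.015]
    corner [0.674 0.104 0.017]
    corner [ 0.669 -0.06   0.088]
    corner [ 0.598 -0.076  0.026]
green w3 quad [[293, 227], [227, 236], [194, 111], [270, 100]] ctr [0.6473 0.221 ] sides [0.094 0.169 0.095 0.168] yaw 8.1
green t quad [[262, 183], [201, 193], [197, 160], [258, 152]] ctr [0.6443 0.2229] sides [0.168 0.095 0.17  0.09 ] yaw 8.7
    corner [0.589 0.303 0.007]
    corner [0.684 0.317 0.011]
    corner [0.692 0.143 0.055]
    corner [0.61  0.131 0.035]
```

View pics/plug.png

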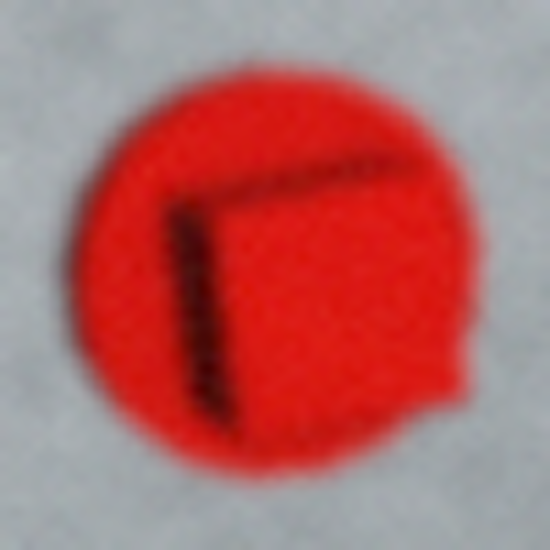

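Run:
```python
from meas import *
c=W["w2"]
q=[((x+.5)/11-.5+365,(y+.5)/11-.5+115) for x,y in((214,205),(430,165),(470,400),(238,430))]
P=np.array([onz(c,x,.044)[:2] for x in q]); print(P.round(4),P.mean(0).round(4))
for i in range(4):
    e=P[(i+1)%4]-P[i]; print(np.linalg.norm(e).round(4),np.degrees(np.arctan2(e[1],e[0])).round(1))
# foot circle
m=cv2.inRange(cv2.cvtColor(c["image"],cv2.COLOR_RGB2HSV),(0,150,80),(8,255,255))[100:180,350:430]
m2=cv2.inRange(cv2.cvtColor(t["image"],cv2.COLOR_RGB2HSV),(0,120,60),(10,255,255))
def ctr(mm):
    M=cv2.moments(mm,True);return M["m10"]/M["m00"],M["m01"]/M["m00"],M["m00"]
x,y,a=ctr(m); print("wrist red centroid at z .02",onz(c,(x+350,y+100),.02).round(4))
mm=m2[225:255,290:322]; x,y,a=ctr(mm); print("top",onz(t,(x+290,y+225),.02).round(4),a)
hsv=cv2.cvtColor(c["image"],cv2.COLOR_RGB2HSV)
# line edges via Canny in plug top
g=cv2.cvtColor(c["image"],cv2.COLOR_RGB2GRAY)[115:165,365:415]; g=cv2.resize(g,None,fx=4,fy=4,interpolation=cv2.INTER_CUBIC)
L=cv2.HoughLinesP(cv2.Canny(g,20,60),1,np.pi/360,18,minLineLength=22,maxLineGap=6)
for l in L[:,0]:
    A,B=[onz(c,((l[i]+.5)/4-.5+365,(l[i+1]+.5)/4-.5+115),.044)[:2] for i in(0,2)]; e=B-A; print(l,np.linalg.norm(e).round(4),np.degrees(np.arctan2(e[1],e[0])).round(1))
```

```text
[[ 4.761e-01 -4.000e-04]
 [ 4.532e-01 -4.700e-03]
 [ 4.467e-01  2.040e-02]
 [ 4.718e-01  2.370e-02]] [0.462  0.0098]
0.0232 -169.5
0.0259 104.6
0.0253 7.5
0.0245 -80.1
wrist red centroid at z .02 [0.4632 0.0093 0.02  ]
top [0.4591 0.0128 0.02  ] 221.0
[ 67  29 129  29] 0.0181 -179.9
[ 66  26 123  26] 0.0166 -179.9
[170 121 170  69] 0.0153 -84.9
[ 22 125  22  65] 0.0176 -87.0
[ 78 170 125 169] 0.0142 -178.7
[169 149 169 121] 0.0084 -84.9
[173 117 173  70] 0.0138 -84.9
[ 79 173 117 173] 0.0115 -179.9
[ 25 125  25  80] 0.0132 -87.0
[ 18 124  18  93] 0.0091 -87.1
[166 149 166 123] 0.0078 -85.0
[128 162 150 153] 0.007 -157.0
[ 86  22 116  22] 0.0087 -179.9
[127 162 164 145] 0.0119 -154.4
[28 70 46 44] 0.0089 -123.1
[30 64 58 36] 0.0112 -134.0
[141  35 169  66] 0.0126 135.4
```

>>> carry_out(steps=[[[0,-1,0,0,0,0],[0,-4,0,0,0,0],[-0.5,-9,0,0,0,0],[-1,-14,-2,0,0,0],[-1.5,-19,-4,0,0,0],[-2,-24,-7,0,0,0],[-2.5,-29,-10,0,0,0],[-3,-34,-13,0,0,0],[-3.5,-39,-14,0,0,0],[-4.3,-44,-14,0,0,0],[-5,-49,-14,0,0,0],[-5.6,-54,-14,0,0,0],[-6.1,-59,-14,0,0,0],[-6.5,-63,-14,0,0,0],[-6.7,-64.9,-14,0,0,0],[-6.7,-64.9,-15,0,0,0],[-6.7,-64.9,-16,0,0,0],[-6.7,-64.9,-16,0,0,0]]], fingers=0)

```text
time_s: 7.9
tcp_pos: [0.4826, -0.248, 0.0883]
ee_rot: [[-1.0, -0.003, 0.001], [-0.001, 0.001, -1.0], [0.003, -1.0, -0.001]]
wrist_force: [0.7, 0.2, -0.1]
gripper_width: 0.999
```

```bash
python3 snap.py w5
```

```text
[ 0.48316456 -0.24821467  0.08892846] 7.95
```

View pics/w5.png

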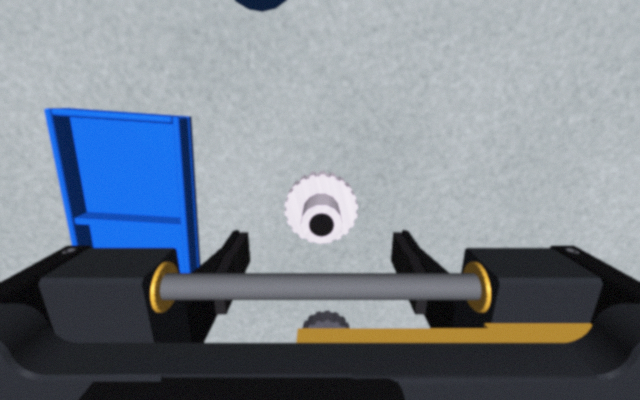

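Run:
```python
from meas import *
c=pickle.load(open("w5.pkl","rb")); uv,s=bore(c,321,223,14,70); print(uv,s,onz(c,uv,.044).round(4), tri((c,uv),(W["w1"],[379.9,89.7])))
```

```text
[320.96969697 224.49586777] [ 23  20 363] [ 0.4832 -0.2495  0.044 ] (array([ 0.48316082, -0.24948092,  0.04383678]), [np.float64(1.2021265440853338e-05), np.float64(1.2021265440860436e-05)])
```

>>> carry_out(steps=[[[0,0,-1.5,0,0,0],[0,0,-3,0,0,0],[0,0,-4.5,0,0,0],[0,0,-5.5,0,0,0],[0,0,-5.8,0,0,0],[0,0,-5.8,0,0,0]]])

```text
time_s: 8.75
tcp_pos: [0.4834, -0.2493, 0.0314]
ee_rot: [[-1.0, -0.0, 0.0], [-0.0, -0.0, -1.0], [0.0, -1.0, 0.0]]
wrist_force: [-0.4, -0.5, 0.4]
gripper_width: 0.999
```

>>> carry_out(steps=[[[0,0,0,0,0,0],[0,0,0,0,0,0],[0,0,0,0,0,0],[0,0,0,0,0,0],[0,0,0,0,0,0],[0,0,0,0,0,0],[0,0,0,0,0,0],[0,0,0,0,0,0]]], fingers=255)

```text
time_s: 9.75
tcp_pos: [0.4826, -0.2492, 0.0315]
ee_rot: [[-1.0, -0.002, -0.0], [0.0, 0.0, -1.0], [0.002, -1.0, -0.0]]
wrist_force: [-1.1, 1.3, 2.2]
gripper_width: 0.34
```

>>> carry_out(steps=[[[0,0,0.5,0,0,0],[0,0,2,0,0,0],[0,0,4.5,0,0,0],[0,0.5,7.5,0,0,0],[0.5,2.5,9.5,0,0,0.01],[1.5,6,10,0,0,0.02],[2.8,10,10,0,0,0.03],[4.2,14.5,10,0,0,0.04],[5.7,19,10,0,0,0.055],[7.2,23.5,10,0,0,0.07],[8.7,28,10,0,0,0.085],[10.2,32.5,10,0,0,0.1],[11.6,37,10,0,0,0.115],[12.9,41.5,10,0,0,0.125],[14.1,45.5,10,0,0,0.135],[15,48.6,10,0,0,0.142],[15.5,50.5,10,0,0,0.147],[15.7,51.2,10,0,0,0.147],[15.7,51.2,10,0,0,0.147],[15.7,51.2,10,0,0,0.147]]])

```text
time_s: 12.25
tcp_pos: [0.6401, 0.2616, 0.1317]
ee_rot: [[-0.989, -0.001, 0.145], [-0.145, -0.0, -0.989], [0.001, -1.0, 0.0]]
wrist_force: [0.9, -0.1, -3.4]
gripper_width: 0.34
```

```bash
python3 snap.py w6
```

```text
[0.64014647 0.26160763 0.13172589] 12.3
```

View pics/w6.png

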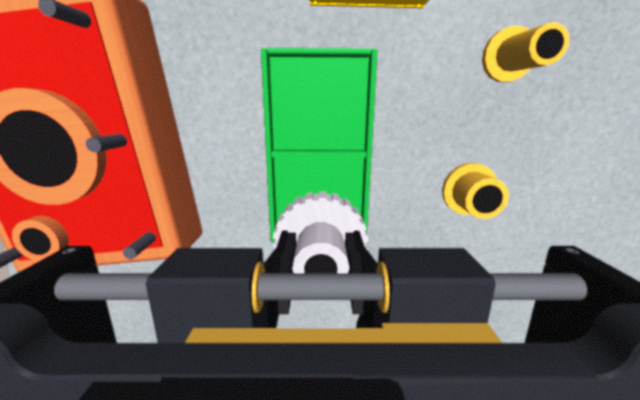

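Run:
```python
from meas import *
s=cap("side")
im=np.hstack([cv2.resize(x,(400,400),interpolation=cv2.INTER_CUBIC) for x in (t["image"][60:140,180:275,::-1],s["image"][205:295,145:235,::-1])])
cv2.imwrite("pics/box.png",im); pickle.dump(s,open("s.pkl","wb"))
c=pickle.load(open("w6.pkl","rb"))
for uv in((262,50),(377,50),(270,150),(370,150),(276,235),(364,235)): print(uv,onz(c,uv,.022).round(4))
```

```text
(262, 50) [0.705  0.1458 0.022 ]
(377, 50) [0.6146 0.1325 0.022 ]
(270, 150) [0.6912 0.2239 0.022 ]
(370, 150) [0.6047 0.2112 0.022 ]
(276, 235) [0.6778 0.3039 0.022 ]
(364, 235) [0.5945 0.2917 0.022 ]
```

View pics/box.png

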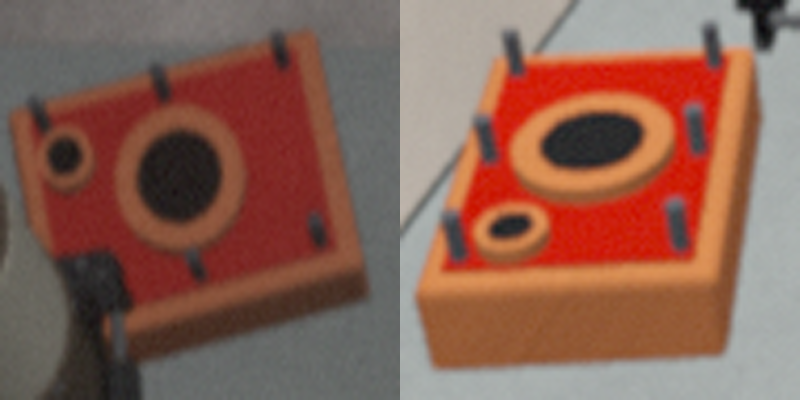

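Run:
```python
from meas import *
s=pickle.load(open("s.pkl","rb"))
for n,a,b in (("corner-y",(264.3,111),(223.8,217.4)),("corner+y",(193,124),(216.5,269)),("post",(254.1,103),(214.3,210.6))): print(n,tri((t,a),(s,b)))
c=pickle.load(open("w6.pkl","rb")); w3=W["w3"]
print(tri((c,(200,235)),(w3,(181,240))), tri((c,(150,0)),(w3,(122,95))))
```

```text
corner-y (array([0.80606062, 0.12703443, 0.0509698 ]), [np.float64(0.003910062543541647), np.float64(0.0039100625435417044)])
corner+y (array([0.7609191 , 0.32004072, 0.05153997]), [np.float64(0.010434182242910236), np.float64(0.010434182242910027)])
post (array([0.81626225, 0.15107531, 0.08615319]), [np.float64(0.0018860455078571804), np.float64(0.0018860455078573617)])
(array([ 0.75965357,  0.32876955, -0.00352991]), [np.float64(0.0008917277747480966), np.float64(0.000891727774748183)]) (array([0.78974879, 0.12491373, 0.02485034]), [np.float64(0.0007489695914492554), np.float64(0.000748969591449407)])
```

>>> carry_out(steps=[[[0.2,-0.2,-1.5,0,0,0],[0.2,-0.2,-4,0,0,0],[0.2,-0.2,-6.5,0,0,0],[0.2,-0.2,-8,0,0,0],[0.2,-0.2,-8.8,0,0,0],[0.2,-0.2,-9.2,0,0,0],[0.2,-0.2,-9.3,0,0,0],[0.2,-0.2,-9.4,0,0,0],[0.2,-0.2,-9.45,0,0,0],[0.2,-0.2,-9.5,0,0,0],[0.2,-0.2,-9.5,0,0,0]]])

```text
time_s: 13.82
tcp_pos: [0.6423, 0.2608, 0.0366]
ee_rot: [[-0.989, 0.0, 0.146], [-0.146, 0.0, -0.989], [-0.0, -1.0, -0.0]]
wrist_force: [0.6, 0.5, -3.7]
gripper_width: 0.338
```

>>> carry_out(steps=[[[0,0,-0.03,0,0,0],[0,0,-0.05,0,0,0],[0,0,-0.05,0,0,0]]])

```text
time_s: 14.2
tcp_pos: [0.6424, 0.2608, 0.0366]
ee_rot: [[-0.989, 0.0, 0.147], [-0.147, -0.0, -0.989], [-0.0, -1.0, 0.0]]
wrist_force: [-1.3, -0.5, 0.4]
gripper_width: 0.339
```

>>> carry_out(steps=[[[0,0,0,0,0,0],[0,0,0,0,0,0],[0,0,0,0,0,0],[0,0,0,0,0,0],[0,0,0.5,0,0,0],[0,0,2,0,0,0],[0,0,5,0,0,0],[0,0,8,0,0,0],[0,0,9.5,0,0,0],[0,0,9.5,0,0,0]]], fingers=120)

```text
time_s: 15.45
tcp_pos: [0.6429, 0.2612, 0.1328]
ee_rot: [[-0.989, 0.003, 0.147], [-0.147, 0.002, -0.989], [-0.003, -1.0, -0.002]]
wrist_force: [-0.0, -0.4, -1.1]
gripper_width: 0.528
```

```bash
python3 snap.py w7
python3 - <<'E'
from h import *
save(cap("side"),"s7.png",(220,150,420,350),2.5)
E
```

```text
[0.64206987 0.26076432 0.13112691] 15.5
```

View pics/w7.png

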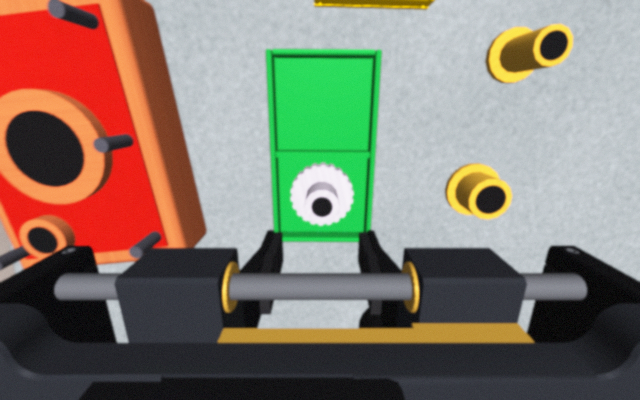

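View pics/s7.png

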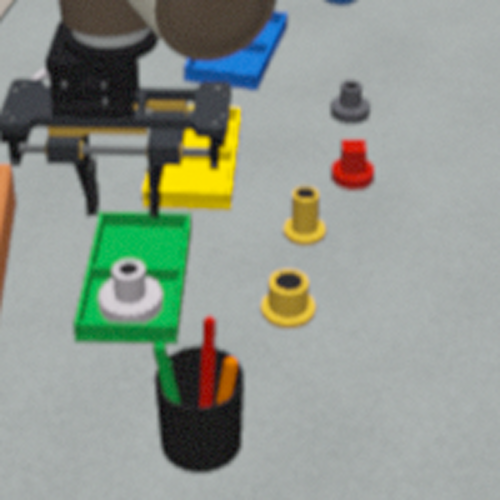

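>>> carry_out(steps=[[[-0.5,-1,0,0,0,0],[-1.7,-4,0,0,0,-0.015],[-3.4,-8,0,0,0,-0.03],[-5.2,-12.5,0,0,0,-0.05],[-7.1,-17,0,0,0,-0.07],[-9,-21.5,0,0,0,-0.09],[-11,-26,0,0,0,-0.105],[-12.9,-30,0,0,0,-0.12],[-14.6,-34,0,0,0,-0.135],[-15.9,-37,-1,0,0,-0.147],[-16.4,-38,-2.5,0,0,-0.147],[-16.4,-38,-4.5,0,0,-0.147],[-16.4,-38,-6.5,0,0,-0.147],[-16.4,-38,-8,0,0,-0.147],[-16.4,-38,-9.3,0,0,-0.147],[-16.4,-38,-9.9,0,0,-0.147],[-16.4,-38,-10,0,0,-0.147],[-16.4,-38,-10,0,0,-0.147]]], fingers=0)

```text
time_s: 17.8
tcp_pos: [0.4786, -0.1192, 0.0314]
ee_rot: [[-1.0, 0.001, 0.0], [-0.0, -0.0, -1.0], [-0.001, -1.0, 0.0]]
wrist_force: [1.2, 0.2, 0.7]
gripper_width: 0.998
```

>>> carry_out(steps=[[[0,0,0,0,0,0],[0,0,0,0,0,0],[0,0,0,0,0,0],[0,0,0,0,0,0],[0,0,0,0,0,0],[0,0,0,0,0,0],[0,0,0,0,0,0],[0,0,0,0,0,0]]], fingers=255)

```text
time_s: 18.8
tcp_pos: [0.4777, -0.1193, 0.031]
ee_rot: [[-1.0, -0.001, -0.0], [0.0, -0.0, -1.0], [0.001, -1.0, 0.0]]
wrist_force: [-2.0, 0.6, 2.0]
gripper_width: 0.292
```

>>> carry_out(steps=[[[0,0,0.5,0,0,0],[0,0,2,0,0,0],[0,0,4.5,0,0,0],[0.5,0.5,7.5,0,0,0],[1.5,2,9.5,0,0,0.01],[3,5,10,0,0,0.02],[5,8.5,10,0,0,0.04],[7.2,12.2,10,0,0,0.06],[9.4,16,10,0,0,0.08],[11.6,19.7,10,0,0,0.1],[13.7,23.3,10,0,0,0.12],[15.5,26.4,10,0,0,0.135],[16.9,28.7,10,0,0,0.147],[17.6,29.9,9,0,0,0.147],[17.6,29.9,7,0,0,0.147],[17.6,29.9,5,0,0,0.147],[17.6,29.9,3,0,0,0.147],[17.6,29.9,1.8,0,0,0.147],[17.6,29.9,1.8,0,0,0.147]]])

```text
time_s: 21.18
tcp_pos: [0.6533, 0.179, 0.0475]
ee_rot: [[-0.989, -0.003, 0.146], [-0.146, -0.001, -0.989], [0.003, -1.0, 0.001]]
wrist_force: [-0.2, -0.2, -2.7]
gripper_width: 0.291
```

```bash
python3 snap.py w8
```

```text
[0.65421711 0.17944455 0.04872718] 21.225
```

View pics/w8.png

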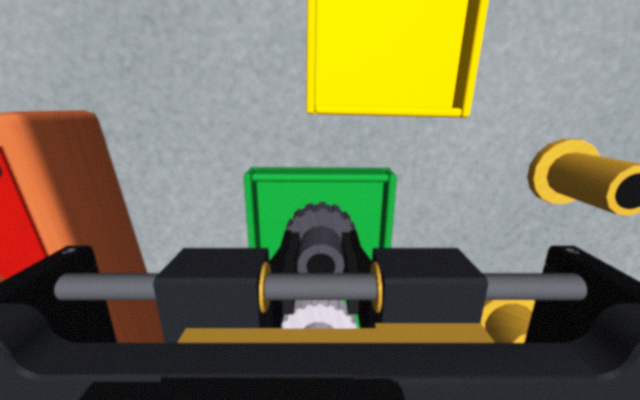

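>>> carry_out(steps=[[[0,0,-0.5,0,0,0],[0,0,-0.9,0,0,0],[0,0,-1.1,0,0,0],[0,0,-1.2,0,0,0],[0,0,-1.27,0,0,0],[0,0,-1.31,0,0,0],[0,0,-1.35,0,0,0],[0,0,-1.35,0,0,0]]])

```text
time_s: 22.22
tcp_pos: [0.6544, 0.1798, 0.0361]
ee_rot: [[-0.989, 0.0, 0.147], [-0.147, 0.0, -0.989], [-0.0, -1.0, 0.0]]
wrist_force: [-1.0, 0.5, 0.8]
gripper_width: 0.294
```

>>> carry_out(steps=[[[0,0,0,0,0,0],[0,0,0,0,0,0],[0,0,0,0,0,0],[0,0,0,0,0,0],[0,0,0.5,0,0,0],[0,0,2,0,0,0],[0,0,5,0,0,0],[0,0,8,0,0,0],[0,0,9.5,0,0,0],[0,0,9.5,0,0,0]]], fingers=125)

```text
time_s: 23.48
tcp_pos: [0.6549, 0.1801, 0.1323]
ee_rot: [[-0.989, 0.003, 0.146], [-0.146, 0.002, -0.989], [-0.003, -1.0, -0.001]]
wrist_force: [0.7, 0.8, -0.0]
gripper_width: 0.509
```

```bash
python3 snap.py w9
```

```text
[0.6540684  0.17978739 0.13061969] 23.525
```

View pics/w9.png

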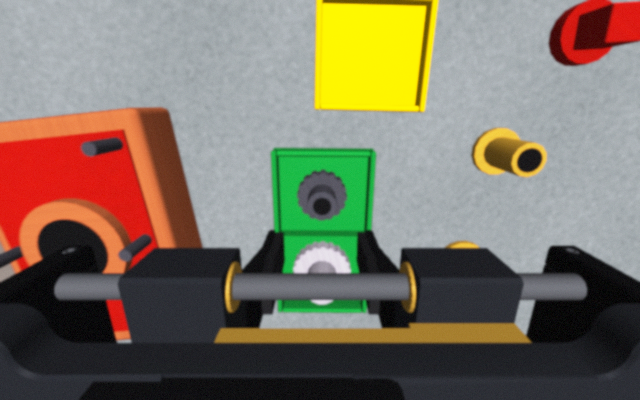

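>>> carry_out(steps=[[[-0.7,-0.3,0,0,0,0],[-2.5,-1,0,0,0,-0.02],[-5,-2,0,0,0,-0.04],[-8,-3.3,0,0,0,-0.07],[-11,-4.5,0,0,0,-0.1],[-13.5,-5.6,0,0,0,-0.13],[-15,-6.2,0,0,0,-0.147],[-15.5,-6.4,-1,0,0,-0.147],[-15.5,-6.4,-3,0,0,-0.147],[-15.5,-6.4,-5.5,0,0,-0.147],[-15.5,-6.4,-7.5,0,0,-0.147],[-15.5,-6.4,-9,0,0,-0.147],[-15.5,-6.4,-9.5,0,0,-0.147],[-15.5,-6.4,-9.5,0,0,-0.147]]], fingers=0)

```text
time_s: 25.28
tcp_pos: [0.4994, 0.1158, 0.0353]
ee_rot: [[-1.0, -0.0, 0.0], [-0.0, -0.0, -1.0], [0.0, -1.0, 0.0]]
wrist_force: [-0.0, 1.0, -0.2]
gripper_width: 1.001
```

>>> carry_out(steps=[[[0,0,0,0,0,0],[0,0,0,0,0,0],[0,0,0,0,0,0],[0,0,0,0,0,0],[0,0,0,0,0,0],[0,0,0,0,0,0],[0,0,0,0,0,0],[0,0,0,0,0,0]]], fingers=255)

```text
time_s: 26.28
tcp_pos: [0.4991, 0.1157, 0.0355]
ee_rot: [[-1.0, -0.001, -0.0], [0.0, -0.0, -1.0], [0.001, -1.0, 0.0]]
wrist_force: [-0.9, 0.2, 1.3]
gripper_width: 0.308
```

>>> carry_out(steps=[[[0,0,0.5,0,0,0],[0,0,2,0,0,0],[0,0,4.5,0,0,0],[0.2,-0.5,7.5,0,0,0],[0.8,-2.3,9.5,0,0,0],[1.9,-5.5,10,0,0,-0.01],[3.2,-9.5,10,0,0,-0.015],[4.7,-14,10,0,0,-0.02],[6.2,-18.5,10,0,0,-0.03],[7.7,-23,10,0,0,-0.04],[9.2,-27.5,10,0,0,-0.05],[10.7,-32,10,0,0,-0.055],[12,-36,10,0,0,-0.06],[13,-38.7,10,0,0,-0.065],[13.3,-39.7,9,0,0,-0.065],[13.3,-39.7,7,0,0,-0.065],[13.3,-39.7,5,0,0,-0.065],[13.3,-39.7,3.8,0,0,-0.065],[13.3,-39.7,3.8,0,0,-0.065]]])

```text
time_s: 28.65
tcp_pos: [0.6315, -0.2805, 0.0725]
ee_rot: [[-0.998, -0.003, -0.064], [0.064, 0.001, -0.998], [0.003, -1.0, -0.001]]
wrist_force: [-0.0, -0.6, -1.8]
gripper_width: 0.319
```

```bash
python3 snap.py w10
```

```text
[ 0.6323399  -0.28083497  0.07357687] 28.7
```

View pics/w10.png

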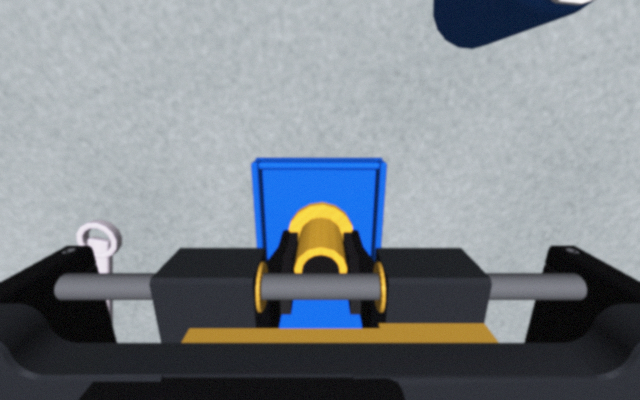

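>>> carry_out(steps=[[[0,0,-0.8,0,0,0],[0,0,-1.8,0,0,0],[0,0,-2.6,0,0,0],[0,0,-3,0,0,0],[0,0,-3.15,0,0,0],[0,0,-3.25,0,0,0],[0,0,-3.3,0,0,0],[0,0,-3.35,0,0,0],[0,0,-3.35,0,0,0]]])

```text
time_s: 29.82
tcp_pos: [0.6325, -0.2813, 0.0406]
ee_rot: [[-0.998, 0.001, -0.065], [0.065, -0.0, -0.998], [-0.001, -1.0, 0.0]]
wrist_force: [-0.4, -0.5, -0.4]
gripper_width: 0.31
```

>>> carry_out(steps=[[[0,0,-0.02,0,0,0],[0,0,-0.03,0,0,0],[0,0,-0.03,0,0,0]]])

```text
time_s: 30.2
tcp_pos: [0.6325, -0.2813, 0.0405]
ee_rot: [[-0.998, 0.001, -0.065], [0.065, -0.0, -0.998], [-0.001, -1.0, 0.0]]
wrist_force: [-1.4, 1.8, 5.5]
gripper_width: 0.309
```

Contact. Release and raise.

>>> carry_out(steps=[[[0,0,0,0,0,0],[0,0,0,0,0,0],[0,0,0,0,0,0],[0,0,0,0,0,0],[0,0,0.5,0,0,0],[0,0,2,0,0,0],[0,0,5,0,0,0],[0,0,8,0,0,0],[0,0,9,0,0,0],[0,0,9,0,0,0]]], fingers=120)

```text
time_s: 31.45
tcp_pos: [0.6326, -0.2812, 0.1307]
ee_rot: [[-0.998, 0.002, -0.065], [0.065, -0.0, -0.998], [-0.002, -1.0, -0.0]]
wrist_force: [-0.9, -0.0, -0.9]
gripper_width: 0.528
```

```bash
python3 snap.py w11
```

```text
[ 0.63189336 -0.28100555  0.12937811] 31.5
```

View pics/w11.png

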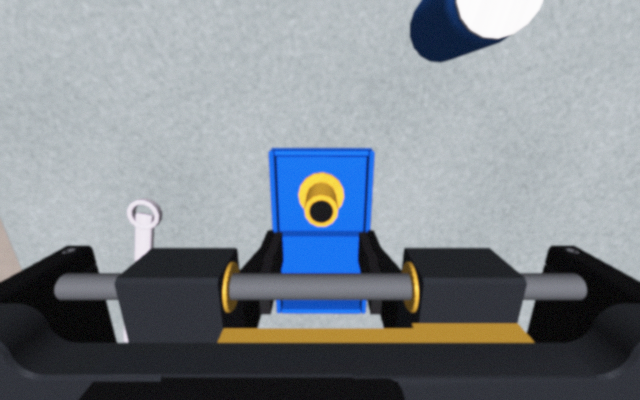

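>>> carry_out(steps=[[[-0.2,0.8,0,0,0,0],[-0.9,3.5,0,0,0,0],[-2,7.5,0,0,0,0.01],[-3.2,12,0,0,0,0.015],[-4.4,17,0,0,0,0.02],[-5.7,22,0,0,0,0.03],[-7,27,0,0,0,0.035],[-8.3,32,0,0,0,0.04],[-9.6,37,0,0,0,0.05],[-10.8,41.5,0,0,0,0.055],[-11.9,46,0,0,0,0.06],[-12.9,49.7,0,0,0,0.065],[-13.4,51.7,-1,0,0,0.065],[-13.4,51.7,-3,0,0,0.065],[-13.4,51.7,-5.5,0,0,0.065],[-13.4,51.7,-8,0,0,0.065],[-13.4,51.7,-9.6,0,0,0.065],[-13.4,51.7,-10.3,0,0,0.065],[-13.4,51.7,-10.4,0,0,0.065],[-13.4,51.7,-10.4,0,0,0.065]]], fingers=0)

```text
time_s: 34.0
tcp_pos: [0.4988, 0.2361, 0.0264]
ee_rot: [[-1.0, 0.001, 0.0], [-0.0, 0.001, -1.0], [-0.001, -1.0, -0.001]]
wrist_force: [0.4, 0.2, -0.1]
gripper_width: 0.999
```

>>> carry_out(steps=[[[0,0,0,0,0,0],[0,0,0,0,0,0],[0,0,0,0,0,0],[0,0,0,0,0,0],[0,0,0,0,0,0],[0,0,0,0,0,0],[0,0,0,0,0,0],[0,0,0,0,0,0]]], fingers=255)

```text
time_s: 35.0
tcp_pos: [0.498, 0.2356, 0.0257]
ee_rot: [[-1.0, -0.001, -0.0], [0.0, -0.0, -1.0], [0.001, -1.0, 0.0]]
wrist_force: [-1.7, -0.7, 0.9]
gripper_width: 0.432
```

>>> carry_out(steps=[[[0,0,0.5,0,0,0],[0,0,2,0,0,0],[0,0,4.5,0,0,0],[0.2,-0.5,7.5,0,0,0],[0.8,-2.5,9.5,0,0,0],[1.9,-6,10,0,0,-0.01],[3.3,-10.5,10,0,0,-0.015],[4.9,-15.5,10,0,0,-0.02],[6.5,-20.5,10,0,0,-0.03],[8.1,-25.5,10,0,0,-0.04],[9.7,-30.5,10,0,0,-0.05],[11.3,-35.5,10,0,0,-0.055],[12.7,-39.8,10,0,0,-0.06],[13.6,-42.5,10,0,0,-0.065],[13.9,-43.5,9,0,0,-0.065],[13.9,-43.5,7,0,0,-0.065],[13.9,-43.5,5,0,0,-0.065],[13.9,-43.5,3.8,0,0,-0.065],[13.9,-43.5,3.8,0,0,-0.065]]])

```text
time_s: 37.38
tcp_pos: [0.6366, -0.1986, 0.0627]
ee_rot: [[-0.998, -0.002, -0.064], [0.064, 0.0, -0.998], [0.002, -1.0, -0.0]]
wrist_force: [0.3, -0.3, -1.3]
gripper_width: 0.43
```

```bash
python3 snap.py w12
```

```text
[ 0.63733106 -0.19882693  0.06375698] 37.425
```

View pics/w12.png

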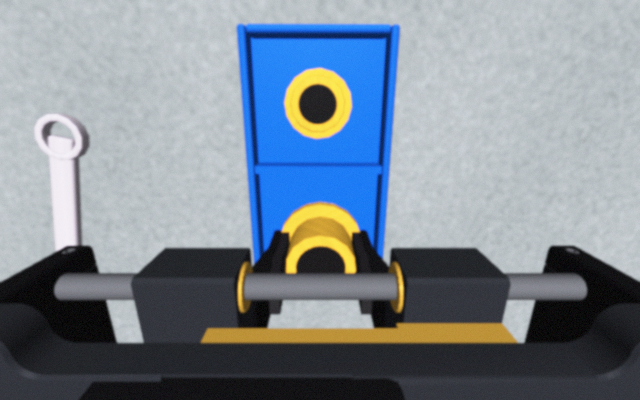

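>>> carry_out(steps=[[[0,0,-0.8,0,0,0],[0,0,-1.8,0,0,0],[0,0,-2.6,0,0,0],[0,0,-3,0,0,0],[0,0,-3.15,0,0,0],[0,0,-3.25,0,0,0],[0,0,-3.32,0,0,0],[0,0,-3.36,0,0,0],[0,0,-3.36,0,0,0]]])

```text
time_s: 38.55
tcp_pos: [0.6375, -0.1993, 0.0308]
ee_rot: [[-0.998, 0.001, -0.065], [0.065, -0.0, -0.998], [-0.001, -1.0, 0.0]]
wrist_force: [-0.7, 0.3, 1.8]
gripper_width: 0.43
```

>>> carry_out(steps=[[[0,0,0,0,0,0],[0,0,0,0,0,0],[0,0,0,0,0,0],[0,0,0,0,0,0],[0,0,0.5,0,0,0],[0,0,2,0,0,0],[0,0,5,0,0,0],[0,0,8,0,0,0],[0,0,10,0,0,0],[0,0,10,0,0,0]]], fingers=122)

```text
time_s: 39.8
tcp_pos: [0.6388, -0.1995, 0.1335]
ee_rot: [[-0.998, 0.006, -0.065], [0.065, -0.001, -0.998], [-0.006, -1.0, 0.0]]
wrist_force: [-0.3, 0.8, 0.0]
gripper_width: 0.522
```

```bash
python3 snap.py w13
```

```text
[ 0.63770023 -0.19918985  0.13150862] 39.85
```

View pics/w13.png

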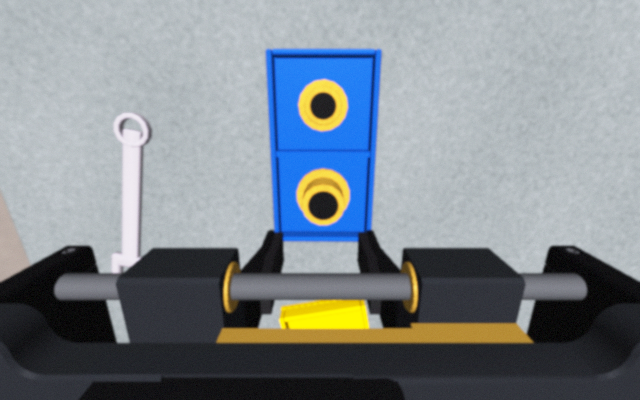

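>>> carry_out(steps=[[[-0.5,0.6,0,0,0,0.01],[-2.2,2.6,0,0,0,0.03],[-4.7,5.6,0,0,0,0.06],[-7.5,9,0,0,0,0.1],[-10.5,12.5,0,0,0,0.14],[-13.3,15.8,0,0,0,0.18],[-15.7,18.7,0,0,0,0.21],[-17.1,20.4,0,0,0,0.24],[-17.5,20.9,-2,0,0,0.24],[-17.5,20.9,-4,0,0,0.24],[-17.5,20.9,-4,0,0,0.24],[-17.5,20.9,-4,0,0,0.24]]], fingers=0)

```text
time_s: 41.35
tcp_pos: [0.4624, 0.0098, 0.0903]
ee_rot: [[-0.985, -0.0, 0.174], [-0.174, -0.0, -0.985], [0.0, -1.0, 0.0]]
wrist_force: [0.4, 0.1, -0.0]
gripper_width: 0.997
```

```bash
python3 snap.py w14
python3 - <<'E'
import pickle,cv2
c=pickle.load(open("w14.pkl","rb")); im=c["image"][160:260,270:370,::-1]
cv2.imwrite("pics/plug2.png",cv2.resize(im,None,fx=6,fy=6,interpolation=cv2.INTER_CUBIC))
E
```

```text
[0.46268473 0.00981531 0.09063645] 41.4
```

View pics/plug2.png

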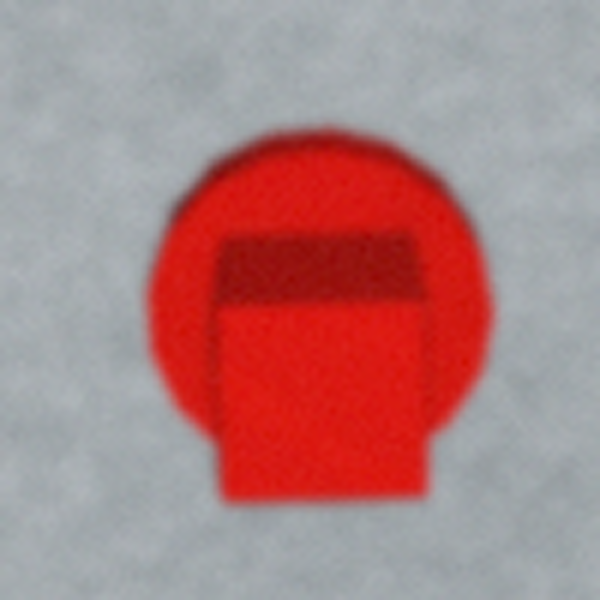

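View pics/w14.png

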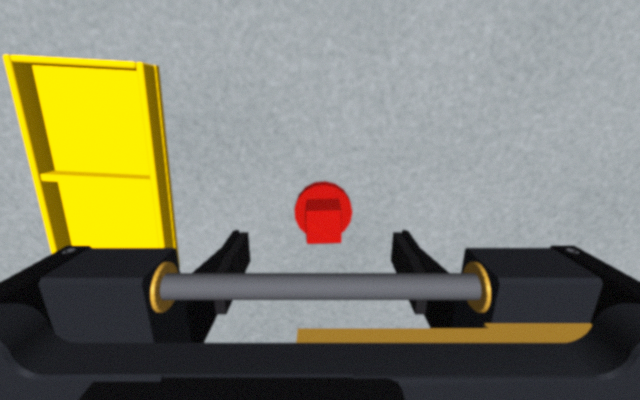

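Run:
```python
from meas import *
c=pickle.load(open("w14.pkl","rb"))
q=[((x+.5)/6-.5+270,(y+.5)/6-.5+160) for x,y in((220,305),(423,300),(429,497),(222,502))]
P=np.array([onz(c,x,.044)[:2] for x in q]); print(P.round(4),P.mean(0).round(4))
for i in range(4):
    e=P[(i+1)%4]-P[i]; print(np.linalg.norm(e).round(4),np.degrees(np.arctan2(e[1],e[0])).round(1))
w2=W["w2"]; q2=[((x+.5)/11-.5+365,(y+.5)/11-.5+115) for x,y in((214,205),(430,165),(470,400),(238,430))]
print(tri((c,np.mean(q,0)),(w2,np.mean(q2,0))))
```

```text
[[ 4.753e-01  3.000e-04]
 [ 4.520e-01 -4.500e-03]
 [ 4.464e-01  2.030e-02]
 [ 4.710e-01  2.530e-02]] [0.4612 0.0103]
0.0237 -168.4
0.0254 102.9
0.0251 11.6
0.0254 -80.2
(array([0.46159836, 0.00984875, 0.04403447]), [np.float64(0.00042498761468925554), np.float64(0.0004249876146892724)])
```

>>> carry_out(steps=[[[-0.1,0,-1.5,0,0,0.02],[-0.1,0,-3.2,0,0,0.02],[-0.1,0,-4.7,0,0,0.02],[-0.1,0,-5.6,0,0,0.02],[-0.1,0,-5.85,0,0,0.02],[-0.1,0,-5.85,0,0,0.02]]])

```text
time_s: 42.2
tcp_pos: [0.4617, 0.0098, 0.032]
ee_rot: [[-0.981, 0.001, 0.194], [-0.194, 0.0, -0.981], [-0.001, -1.0, -0.0]]
wrist_force: [-0.9, -0.1, 0.6]
gripper_width: 1.002
```

>>> carry_out(steps=[[[0,0,0,0,0,0],[0,0,0,0,0,0],[0,0,0,0,0,0],[0,0,0,0,0,0],[0,0,0,0,0,0],[0,0,0,0,0,0],[0,0,0,0,0,0],[0,0,0,0,0,0]]], fingers=255)

```text
time_s: 43.2
tcp_pos: [0.4609, 0.0096, 0.0316]
ee_rot: [[-0.981, -0.001, 0.194], [-0.194, -0.0, -0.981], [0.001, -1.0, 0.0]]
wrist_force: [-1.6, -0.0, 0.6]
gripper_width: 0.294
```

>>> carry_out(steps=[[[0,0,0.5,0,0,0],[0,0,2,0,0,0],[0,0,4.5,0,0,0],[0.5,-0.1,7.5,0,0,0],[2,-0.4,9.5,0,0,-0.01],[4.5,-1,10,0,0,-0.02],[7.5,-1.6,10,0,0,-0.03],[10.5,-2.3,10,0,0,-0.04],[13.5,-2.9,10,0,0,-0.05],[16,-3.5,10,0,0,-0.06],[17.5,-3.8,9.5,0,0,-0.07],[18,-3.9,8,0,0,-0.072],[18,-3.9,6,0,0,-0.072],[18,-3.9,4.3,0,0,-0.072],[18,-3.9,3.8,0,0,-0.072],[18,-3.9,3.8,0,0,-0.072]]])

```text
time_s: 45.2
tcp_pos: [0.6411, -0.0291, 0.0694]
ee_rot: [[-0.992, -0.001, 0.123], [-0.123, -0.0, -0.992], [0.001, -1.0, 0.0]]
wrist_force: [-0.3, -0.0, -1.7]
gripper_width: 0.297
```

```bash
python3 snap.py w15
```

```text
[ 0.64161236 -0.02913766  0.07007864] 45.25
```

View pics/w15.png

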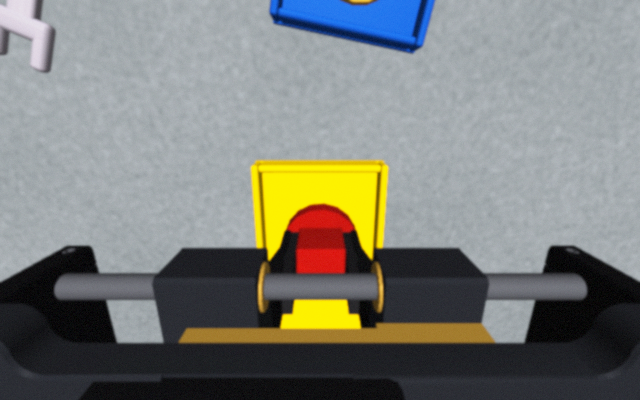

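>>> carry_out(steps=[[[0,0,-0.8,0,0,0],[0,0,-1.8,0,0,0],[0,0,-2.6,0,0,0],[0,0,-3,0,0,0],[0,0,-3.15,0,0,0],[0,0,-3.25,0,0,0],[0,0,-3.32,0,0,0],[0,0,-3.36,0,0,0],[0,0,-3.36,0,0,0]]])

```text
time_s: 46.38
tcp_pos: [0.6415, -0.0292, 0.0367]
ee_rot: [[-0.992, 0.001, 0.123], [-0.123, -0.0, -0.992], [-0.001, -1.0, 0.0]]
wrist_force: [-1.8, -0.3, 0.4]
gripper_width: 0.3
```

>>> carry_out(steps=[[[0,0,0,0,0,0],[0,0,0,0,0,0],[0,0,0,0,0,0],[0,0,0,0,0,0],[0,0,0.5,0,0,0],[0,0,2,0,0,0],[0,0,5,0,0,0],[0,0,8,0,0,0],[-1,0,12,0,0,0],[-4,0,16,0,0,0],[-8,0,20,0,0,0],[-12,0,22,0,0,0],[-14,0,22,0,0,0],[-14,0,22,0,0,0],[-14,0,22,0,0,0]]], fingers=125)

```text
time_s: 48.25
tcp_pos: [0.5019, -0.0292, 0.2567]
ee_rot: [[-0.992, 0.001, 0.123], [-0.123, 0.0, -0.992], [-0.001, -1.0, 0.0]]
wrist_force: [0.2, 0.3, 0.4]
gripper_width: 0.507
```

```bash
python3 snap.py w16
python3 - <<'E'
from h import *
s=cap("side"); save(s,"s16.png",(220,110,420,350),2.4); t=cap("top"); save(t,"t16.png")
t0=cv2.imread("pics/top0.png").astype(int); d=np.abs(t["image"][:,:,::-1].astype(int)-t0).max(2)
print("can, pot diff", d[195:230,445:490].max(), d[180:228,132:180].max())
E
```

```text
[ 0.50202567 -0.0292113   0.25622677] 48.3
can, pot diff 10 72
```

View pics/w16.png

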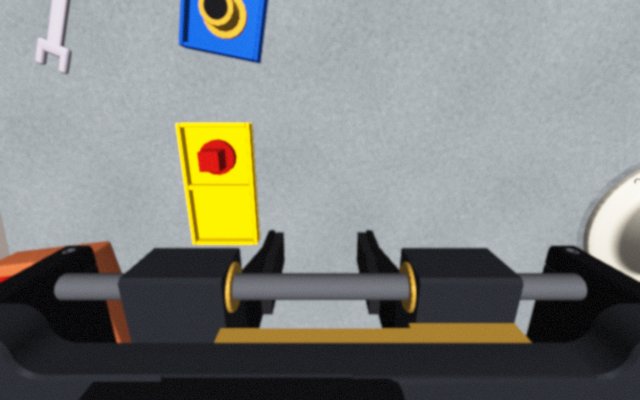

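View pics/s16.png

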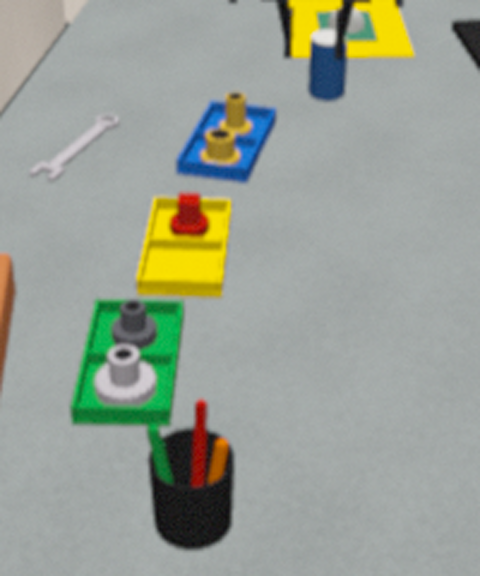

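View pics/t16.png

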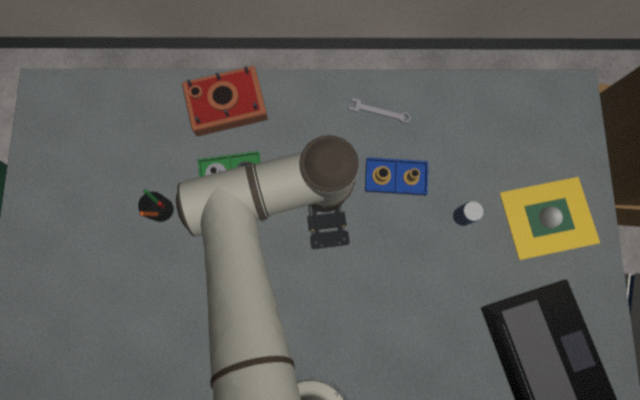

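Run:
```python
from h import *
s=cap("side"); s0=cv2.imread("pics/side0.png").astype(int); d=np.abs(s["image"][:,:,::-1].astype(int)-s0).max(2)
print("pot side diff",d[283:345,275:325].max(), np.median(d[283:345,275:325]))
print(ticket.finish_job())
```

```text
pot side diff 28 5.0
the job is handed in; nothing more can be done
None
```

All five parts are sorted and the job is handed in at about 48 s of the 112 s allowed.

- **Green tray:** the large gear is in the +y bay and the small gear in the -y bay.
- **Blue tray:** the tall bush is in the -y bay and the short bush in the +y bay.
- **Yellow tray:** the red plug is in the -y bay, and the +y bay is empty.

I lowered each part until the wrist force showed the floor, the largest reading being about 5.5 N. I then opened the fingers only part way and lifted straight up.

**Last checks:**
- **Parts:** wrist, side and top pictures show every part upright, near the middle of its bay and clear of the gripper.
- **Blue can:** it matches the first top picture.
- **Pen pot:** it matches the first side picture, with a largest pixel change of 28 and a median of 5. The top-view comparison failed (a change of 72), because the arm hid part of the pot there.

**Measurements:**
- **Height of the parts:** two views gave heights within 2 mm of the text. The exception was the large gear's first reading of 38 mm from the top camera, which came to 44 mm from two wrist views.
- **Height of the trays:** the two-view corner heights scattered widely, from 6 to 88 mm. I relied instead on the tray size fitting a 22 mm rim and on feeling the floor.
- **Position:** the top camera disagreed with the wrist camera by 2 to 4 mm, so I used the wrist camera.

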